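Wedge apart a press-fit detector housing evenly

TASK

Take the orange wedge from its blue stand and use it to part the press-fit housing: push it point-down into the yellow notch at one end of the seam only part way, then into the notch at the other end, and go on alternating so that neither end ever gets more than 6 mm ahead of the other, until the white half has come away from the black half by at least 8 mm at both ends, within 4 mm of each other. Then set the wedge back upright in its stand, blade fully down in the slot, and let go. Touch the housing with nothing but the wedge and leave the rack, the well plate and the jar where they are.

Things in the scene. Friction and masses are not known exactly. Their poses are not given: they have to be found in the camera images.
- nest: aluminium plate, 170 x 200 x 8 mm, fixed on the bench under the housing. Origin: underside centre (5 mm off in x). y runs along the seam, x across it from the black half to the white half. The black half, with the white one, floats on it: slides freely (1 N) up to 14 mm either way along x, so the seam centres itself on a wedge. It starts up to 4 mm off.
- notch_a (a point): yellow V notch at the +y end of the seam: point level with the housing's top (80 mm above the bench), midway across the closed seam, on the black half (floats with it). Axes parallel to the nest's. When this end is open by g, the gap's centre is g/2 further to +x. Housing shut: 105 mm across (x), 170 mm along the seam; black half on -x, white on +x.
- notch_b (a point): the same at the -y end, 120 mm from notch_a. Each notch: 34 mm long along the seam; V mouth 15 mm wide at the top, narrowing in 8 mm of depth to a 3 mm slot, upright below and open to 72 mm depth. Between the notches the seam is only 1.5 mm wide, its middle covered by a grey bridge plate (56 mm along the seam, top 86 mm above the bench).
- white_half (a point): point on the white half's top face (80 mm above the bench), middle of its length, 27 mm from the middle of the closed seam. Its axes turn with the white half; parallel to notch_a's when the seam is even.
- end_a (a joint): parting of the white half at notch a: angle in rad about notch b; opening at notch a in mm = 120 x value (8 mm = 0.0667). 0 shut, stop at 0.125; starts at 0 to 0.008. Stays where left, no spring: steady press-fit friction, about 13 N across the seam, so 9 to 15 N down on the wedge, up to 25 N in the V. A wedge at one notch opens that end alone.
- end_b (a joint): the same for end b: angle in rad about notch a; opening at notch b in mm = 120 x value.
- wedge_grip (a point): centre of the wedge tool's handle, z up. The tool stands upright, point down, 0.08 to 0.16 kg. Handle black with an orange top, 24 (x) x 32 (y) x 74 mm high, centred here; below it an orange shoulder flange 36 (x) x 48 (y) x 6 mm, underside 43 mm below this point; below that the orange blade.
- wedge_tip (a point): tip of the blade, 93 mm below wedge_grip. Blade 50 mm long, 22 mm wide (y), slick; thickness (x) grows evenly from 2.5 mm at the tip to 16.5 mm under the shoulder. Its thickness goes across the seam (either way round). Tip 29 mm below the housing's top opens an end by about 4 mm, 49 mm below by about 9.5 mm (the shoulder then all but touches).
- stand_slot (a point): centre of the slot's mouth, on the top of the wedge's stand: a fixed blue block 64 (x) x 80 (y) mm, 58 mm high, on a dark foot 84 x 100 mm. Slot 24 (x) x 30 (y) mm, open down to the bench. The wedge starts in it, its shoulder resting on the block, wedge_grip 43 mm above this point, axes parallel.
- tube_rack: white rack of capped tubes, 70 x 120 mm, 64 mm high, loose, bystander; origin under its centre. It stands on the other side of the housing from the stand.
- well_plate: clear well plate with grey wells, 85 x 127 x 15 mm, loose, bystander; origin under its centre.
- reagent: amber jar with white cap, 60 mm diameter, 130 mm high, loose, bystander; origin under its centre.
Mind the look-alikes: they are no part of the job. There is more than one size of the part that bears wedge_grip; the job needs the larger. There is more than one size of the part that bears stand_slot; the job needs the smaller.

How it is judged:
By the outcome, as a careful person would: the job done as asked, in the order asked, and still so for the second after the job is handed in, with the robot touching nothing.
It also fails if it takes over 61 s, if anything falls off the work surface, if the arm or the gripper's body presses on something with over 40 N, if the wrist force passes 120 N, or if a joint passes its speed limit or range.

ROBOT

A 6-joint arm with a two-finger parallel gripper is mounted at the origin on the work surface. World frame = base frame: x ahead of the robot, y to its left, z up, the work surface at z = 0. Lengths are in m, angles in rad, forces in N, time in s.
With the tool pointing down it reaches from about 0.275 to 0.775 m from the base axis. Payload 14.6 kg.
Tool frame: the origin (TCP) lies midway between the tips of the shut fingers; the grasp point (between the pads) lies 19 mm behind it (grip_depth is the distance from the TCP to the grasp point, in m); x points along the fingers, z is the direction in which the jaws open and shut, and the axes are right-handed (so a half turn about x gives the same grasp; the last joint's range is limited). The gripper opens to 85 mm and grips with 20 to 120 N. Pads are 22 mm wide; open, the fingers measure 114 mm over their backs; the gripper's body (76 mm by 85 mm) begins 54 mm behind the grasp point. The pads swing forward as they close: fully open they stand 13 mm farther back than shut.
Start: joints at [-1.42, 0.263, -0.048, 1.259, 0, 1.415], TCP at [0.158, -0.501, 0.204] pointing down, gripper open.
Joint ranges: [-2.65, 2.65], [-0.89, 1.7], [-1.18, 1.37], [-2.13, 2.11], [-1.35, 1.29], [-3.14, 3.14]. Speed limits (rad/s): [1.89, 1.89, 2.57, 2.79, 3.14, 3.14].

INTERFACE

Orientations are given as a unit quaternion [w, x, y, z].
In Python, from plant import * gives the robot as it stands.
- The arm moves only by the shell command python3 -m crank 'ROWS' [FORCE]. ROWS is JSON, a list of rows, each an object with "twist": the turn, a rotation vector about the tool's x, y, z in degrees, a list of three; "xyz": the shift along the tool's x, y, z in m, a list of three; "claw": the opening, from -1 (shut) to 1 (fully open). In form: [{"twist": [wx, wy, wz], "xyz": [x, y, z], "claw": claw}, ...]. A call has 1 to 20 rows; each row shifts and turns the commanded pose from where the row before left it, along the tool's axes as they then stand; what a row does not reach is not made up. A row lasts 1/8 s, in which the tool goes at most 62.5 mm and 10.7 degrees, less where a joint would pass 70% of its speed; a pose out of reach is approached as far as the arm can. A call is refused whole if a number of a shift passes 0.0625 or a number of a turn 10.7, either way. A call with a gripper value outside its range is refused whole. The fingers move at their own pace and stop on an object; FORCE is the grip in N (left out, the last holds). Time passes only in rows, so rows that do not move let the fingers close. It gives the time, the measured TCP pose, the force and the opening at its end, in the units of the state.
- read_state(): the state, without advancing time (a new reading comes with each control period).
- get_image(name): name is "side" or "top"; returns a dict with "color" (480x640x3 uint8, red, green, blue), "depth" (480x640 float32, m along the optical axis (not along the pixel's ray), 0 where there is no reading), "intrinsics" (3x3 intrinsics, pixels), "rvec" (rotation vector, rad) and "tvec" (3), from world to camera coordinates, as OpenCV has them. Camera axes: x right, y down, z forward; pixel columns grow to the right and rows downward; lengths in m; the calibration is good to about 2 mm. A picture is of the moment at which its call begins.
- finish_job(): hands the job in, once; it reports no verdict.
Trained networks look in a picture, given as the dict that the camera call returned (one of the last four; its "shot" number tells which), for a name from the list of things; names that differ only in an ending like _2 or _b are one class to them, and where a whole thing is asked for, a point or a joint stands for the part that bears it (a point fixed in the world has none). Each returns a list of dicts, best first, with "confidence" (0 to 1); they miss things now and then, are a little off and sometimes report something else, mostly with a low value. They report only what shows in the picture. A call takes as long as a camera call. They do not tell look-alikes from the thing itself.
- cut_out(picture, thing): "pixels" (480x640 bool, what is visible of it) and "location" ([column, row] in pixels, amid what is visible of it).
- spot_point(picture, thing): "location" ([column, row] in pixels: a listed point, or the origin of a listed thing).
The state is a dict: "t": time; "qpos": joint angles; "joint_velocities": joint speeds; "joint_efforts": joint torques, N m; "tool_pos": TCP position; "orientation": TCP orientation; "ft_force": force on the tool from outside, world axes, zero at the start; "moment": the same for the moment, N m; "opening": finger opening in m.
Only numpy, scipy, OpenCV 4.12 (cv2) and the standard library are available. Lean on these libraries where they do the work, as an engineer would, in place of code of your own. Each camera call takes 0.05 s, during which the arm holds its last target.

## Working session

There is one attempt and no reset: what is moved stays moved. The work goes in short steps, Python scripts to look and compute and a shell command to move; the robot and the scene stay as the last step left them, time stands still between calls to the robot, and variables do not carry over. Pictures are saved under pics/ and viewed, and the job is handed in when it is done.

```bash
ls; mkdir -p pics
cat > h.py <<'E'
from plant import *
import numpy as np, cv2
def cam(p):
    R,_=cv2.Rodrigues(np.array(p["rvec"],float)); return np.array(p["intrinsics"],float),R,np.array(p["tvec"],float).ravel()
def save(p,n): cv2.imwrite("pics/"+n,p["color"][:,:,::-1])
def plane(p,uv,z):
    K,R,t=cam(p); d=R.T@np.linalg.solve(K,[uv[0],uv[1],1.]); o=-R.T@t
    return o+d*(z-o[2])/d[2]
def proj(p,X):
    K,R,t=cam(p); c=K@(R@np.array(X,float)+t); return c[:2]/c[2]
def cloud(p):
    K,R,t=cam(p); D=p["depth"]; v,u=np.indices(D.shape)
    P=np.stack([(u-K[0,2])/K[0,0]*D,(v-K[1,2])/K[1,1]*D,D],-1)
    W=(P-t)@R; W[D==0]=np.nan; return W
E
python3 - <<'E'
from h import *
s=read_state();print(s)
for n in ("top","side"):
    p=get_image(n);save(p,n+"0.png");K,R,t=cam(p);print(n,K[0,0],-R.T@t)
    for th in ["notch_a","notch_b","white_half","wedge_grip","wedge_tip","stand_slot","nest","tube_rack","well_plate","reagent"]:
        for d in spot_point(p,th): print(th,np.round(d["location"],1),round(d["confidence"],2))
E
```

```text
pics
{'t': 0.0, 'qpos': array([-1.42029855e+00,  2.63494802e-01, -4.89313384e-02,  1.25939727e+00,
        3.75208512e-06,  1.41550093e+00]), 'joint_velocities': array([ 7.82992536e-04, -2.15263282e-03, -2.24320445e-04, -4.16876577e-05,
       -7.17289873e-04,  1.43771386e-03]), 'joint_efforts': array([ 3.55919248e-03, -6.37610865e+01,  3.84566188e+01,  1.35771665e-02,
       -8.72446488e-07,  3.03038848e-05]), 'tool_pos': array([ 0.15800395, -0.50034438,  0.20394174]), 'orientation': array([ 0.57006253,  0.41827452,  0.57057296, -0.41775788]), 'ft_force': array([ 0.87330264, -0.52734326,  0.13280172]), 'moment': array([0.02963725, 0.00506159, 0.03580368]), 'opening': 0.08561823599416062}
top 454.70081644186905 [ 0.46318762 -0.07549342  1.02227789]
notch_a [294.6 253.3] 0.65
notch_a [235.8 276. ] 0.63
notch_b [294.6 253.3] 0.65
notch_b [235.8 276. ] 0.63
white_half [261.9 247.6] 0.8
wedge_grip [435.4 296.4] 0.83
wedge_grip [424.3 367.4] 0.64
wedge_tip [417.6 336. ] 0.61
wedge_tip [178.  169.2] 0.6
stand_slot [526.6 283.9] 0.71
stand_slot [431.  294.9] 0.58
nest [268.2 258.6] 0.7
tube_rack [151.4 294.1] 0.6
well_plate [178.2 166.8] 0.96
well_plate [292.4 252.4] 0.58
reagent [383.9 168.4] 0.78
side 562.8565587960965 [0.47912749 0.79438446 0.8540005 ]
notch_a [319.7 273.5] 0.85
notch_a [335.7 319. ] 0.78
notch_a [194.  407.4] 0.3
notch_b [319.7 273.5] 0.85
notch_b [335.7 319. ] 0.78
notch_b [194.  407.4] 0.3
white_half [314. 297.] 0.97
wedge_grip [371.9 182.3] 0.76
wedge_grip [429.9 224.1] 0.66
wedge_tip [399.9 218.3] 0.94
stand_slot [371.1 200.6] 0.81
stand_slot [357.3 147.7] 0.61
nest [327. 326.] 0.65
tube_rack [357.7 445.7] 0.98
well_plate [194.7 408.9] 0.78
reagent [242.9 235.8] 0.82
```

View pics/top0.png

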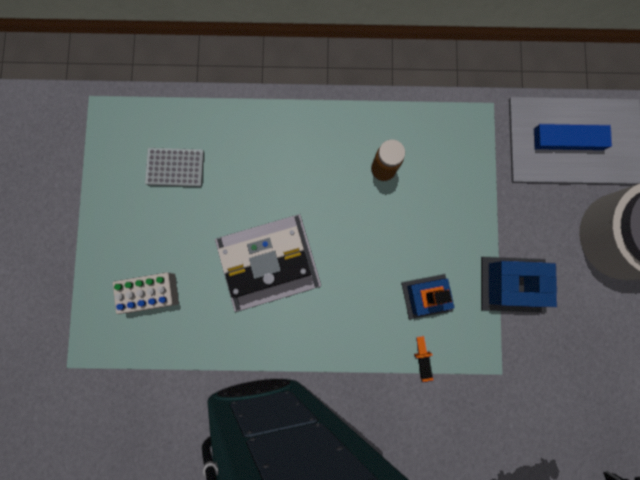

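View pics/side0.png

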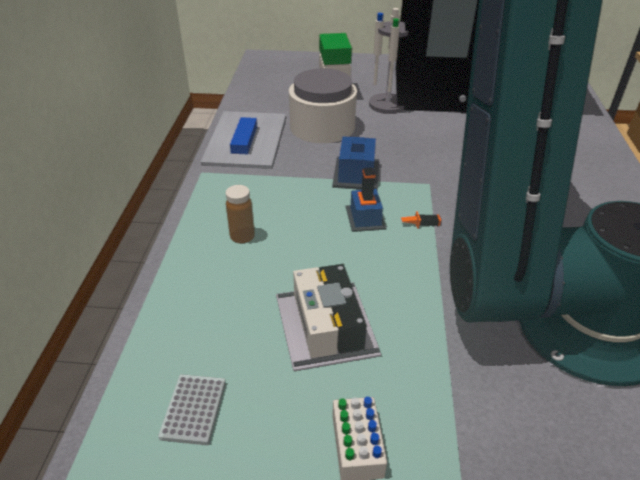

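The top picture shows the housing at (265,262) with its yellow notches at (236,270) and (292,254). The white half is on the far side (+x). The wedge stands in the small stand at (431,297). The look-alikes are a lying wedge at (424,360) and a big stand at (525,284). Next I measure accurately.

Run:
```python
from h import *
for n in ("top","side"):
    p=get_image(n);W=cloud(p);c=p["color"].astype(int);hsv=cv2.cvtColor(p["color"],cv2.COLOR_RGB2HSV)
    print(n)
    # bench z check
    m=(abs(W[...,0]-.5)<.3)&(abs(W[...,1])<.3)&(abs(W[...,2])<.015); print("bench z",np.nanmedian(W[...,2][m]))
    yel=(hsv[...,0]>20)&(hsv[...,0]<34)&(hsv[...,1]>120)&(hsv[...,2]>80)
    k,l,st,ce=cv2.connectedComponentsWithStats(yel.astype(np.uint8))
    for i in range(1,k):
        if st[i,4]>25:
            mm=l==i; ys,xs=np.where(mm); r=cv2.minAreaRect(np.c_[xs,ys].astype(np.float32))
            print("yellow",ce[i],st[i,4],"plane80",plane(p,ce[i],.080).round(4),"cloud",np.nanmedian(W[mm],0).round(4),r)
    for th in ["wedge_grip","stand_slot","white_half","nest"]:
        for d in cut_out(p,th):
            mm=d["pixels"]; z=W[...,2][mm]; print(th,round(d["confidence"],2),np.round(d["location"]),mm.sum(),np.nanpercentile(z,[2,50,98]).round(4))
    # top-most of the wedge
    for lab,sel in (("hand",lambda z:(z>.128)&(z<.15)),("block",lambda z:(z>.053)&(z<.0605))):
        m=(abs(W[...,0]-.38)<.09)&(abs(W[...,1]+.29)<.09)&sel(W[...,2])
        P=W[m][:,:2]; 
        if len(P)>10: print(lab,len(P),np.median(W[m][:,2]),[np.round(v,4) for v in cv2.minAreaRect(P.astype(np.float32))],P.min(0),P.max(0))
    m=(abs(W[...,0]-.45)<.2)&(abs(W[...,1]-.04)<.2)
    for lab,a,b in (("nest",.005,.012),("top",.074,.083)):
        mm=m&(W[...,2]>a)&(W[...,2]<b);P=W[mm][:,:2]
        if len(P)>10: print(lab,len(P),[np.round(v,4) for v in cv2.minAreaRect(P.astype(np.float32))])
    x0,y0,x1,y1=(190,190,350,330) if n=="top" else (260,240,400,380)
    cv2.imwrite(f"pics/{n}_h.png",cv2.resize(p["color"][y0:y1,x0:x1,::-1],None,fx=4.5,fy=4.2,interpolation=cv2.INTER_CUBIC)[:600,:800])
    x0,y0,x1,y1=(370,250,570,400) if n=="top" else (320,120,460,240)
    cv2.imwrite(f"pics/{n}_w.png",cv2.resize(p["color"][y0:y1,x0:x1,::-1],None,fx=4,fy=4,interpolation=cv2.INTER_CUBIC)[:600,:800])
```

```text
top
bench z 0.0021640852341827882
yellow [291.91346154 253.52884615] 104 plane80 [ 0.5396 -0.0139  0.08  ] cloud [ 0.541  -0.0137  0.0768] ((291.9150695800781, 253.4528350830078), (6.868027210235596, 15.796463012695312), 74.05460357666016)
yellow [235.86 270.05] 100 plane80 [0.5036 0.101  0.08  ] cloud [0.5039 0.1019 0.0766] ((236.0283203125, 269.84906005859375), (7.1427483558654785, 15.796463012695312), 74.05460357666016)
wedge_grip 0.6 [424. 359.] 486 [0.0119 0.0208 0.0288]
wedge_grip 0.59 [432. 298.] 466 [0.062  0.1204 0.1414]
stand_slot 0.77 [419. 298.] 1173 [0.0044 0.0563 0.0623]
stand_slot 0.74 [517. 282.] 3935 [0.0068 0.0817 0.087 ]
white_half 0.84 [257. 249.] 1788 [0.0727 0.0815 0.0858]
nest 0.6 [268. 258.] 6873 [0.006  0.0799 0.0889]
hand 223 0.13866433008920667 [array([ 0.4565, -0.3104]), array([0.0248, 0.0328]), np.float64(11.455)] [ 0.44164    -0.32716848] [ 0.46890535 -0.29289463]
block 303 0.05872412439901417 [array([ 0.4498, -0.3124]), array([0.0512, 0.0815]), np.float64(9.6483)] [ 0.41837537 -0.35585056] [ 0.4694678  -0.26791932]
nest 3586 [array([0.4504, 0.0403]), ar
[... 778 characters left out ...]
0.0316  0.0608]
stand_slot 0.15 [331. 309.] 5276 [0.011  0.0786 0.0866]
white_half 0.87 [315. 313.] 2562 [0.0135 0.0781 0.0826]
nest 0.59 [323. 322.] 7663 [0.0041 0.0655 0.0863]
nest 0.34 [192. 413.] 3441 [0.0013 0.0134 0.0166]
hand 117 0.13612716468742733 [array([ 0.4555, -0.3099]), array([0.0243, 0.0381]), np.float64(11.2517)] [ 0.44085775 -0.32706871] [ 0.46913334 -0.29186866]
block 206 0.05756595373053588 [array([ 0.4493, -0.3115]), array([0.0541, 0.0832]), np.float64(8.4704)] [ 0.41850184 -0.35594582] [ 0.46994884 -0.26650768]
nest 2256 [array([0.4715, 0.0448]), array([0.3708, 0.3524]), np.float64(89.4856)]
top 2956 [array([0.4391, 0.0158]), array([0.2804, 0.1756]), np.float64(17.3541)]
```

```bash
cat >> h.py <<'E'
def Rq(q):
    from scipy.spatial.transform import Rotation as Ro
    return Ro.from_quat([q[1],q[2],q[3],q[0]]).as_matrix()
def go(xyz,jawdir_deg,s=None):
    """tool-frame delta to reach xyz pointing down, jaws (z) along world yaw deg mod 180"""
    from scipy.spatial.transform import Rotation as Ro
    s=s or read_state(); R=Rq(s["orientation"])
    best=None
    for k in (0,180):
        a=np.radians(jawdir_deg+k); z=np.array([np.cos(a),np.sin(a),0]); x=np.array([0,0,-1.]); y=np.cross(z,x)
        T=np.stack([x,y,z],1); rv=np.degrees(Ro.from_matrix(R.T@T).as_rotvec())
        if best is None or np.linalg.norm(rv)<np.linalg.norm(best): best=rv;bT=T
    d=np.array(xyz)-s["tool_pos"]
    print("turn",best.round(2),"shift before turn",(R.T@d).round(4),"shift after turn",(bT.T@d).round(4),"world d",d.round(4))
E
python3 - <<'E'
from h import *
s=read_state();print(Rq(s["orientation"]).round(3), s["qpos"])
go([.456,-.310,.175],11)
go([.456,-.310,.175],17.4)
E
```

```text
[[ 0.     0.954  0.301]
 [ 0.     0.301 -0.954]
 [-1.     0.    -0.   ]] [-1.42025216e+00  2.63128184e-01 -4.82923921e-02  1.25939364e+00
  9.19457771e-06  1.41551061e+00]
turn [-83.48  -0.    -0.  ] shift before turn [ 0.0294  0.3415 -0.0921] shift after turn [0.0294 0.1303 0.3288] world d [ 0.2979  0.1906 -0.0294]
turn [-89.88  -0.    -0.  ] shift before turn [ 0.0294  0.3415 -0.0921] shift after turn [0.0294 0.0928 0.3413] world d [ 0.2979  0.1906 -0.0294]
```

View pics/top_w.png

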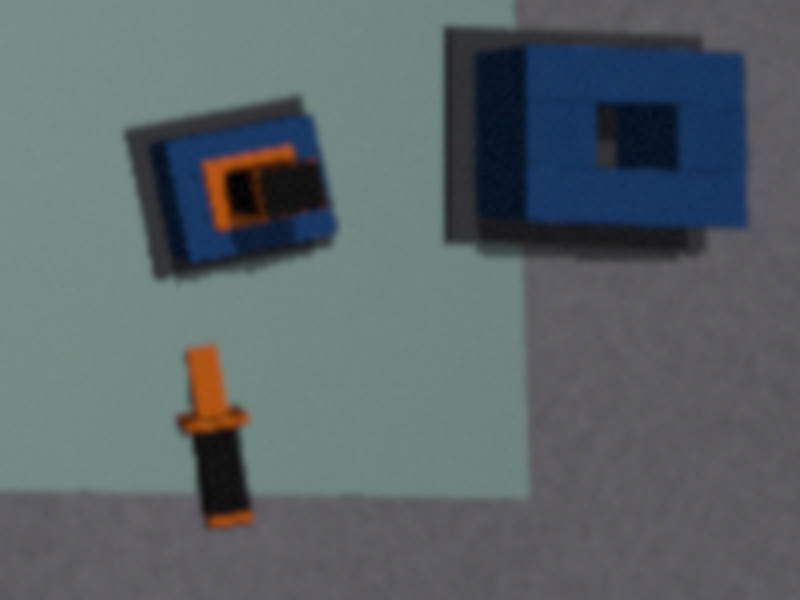

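View pics/top_h.png

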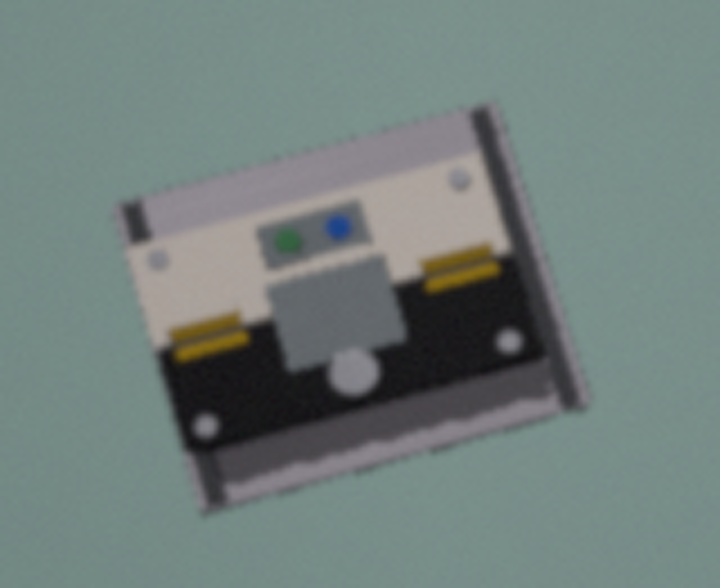

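```bash
python3 -m crank '[{"twist":[-10.4,0,0],"xyz":[0,0,0],"claw":1},{"twist":[-10.4,0,0],"xyz":[0,0,0],"claw":1},{"twist":[-10.4,0,0],"xyz":[0,0,0],"claw":1},{"twist":[-10.4,0,0],"xyz":[0,0,0],"claw":1},{"twist":[-10.4,0,0],"xyz":[0,0,0],"claw":1},{"twist":[-10.4,0,0],"xyz":[0,0,0],"claw":1},{"twist":[-10.4,0,0],"xyz":[0,0,0],"claw":1},{"twist":[-10.2,0,0],"xyz":[0,0,0],"claw":1},{"twist":[0,0,0],"xyz":[0,0.02,0.05],"claw":1},{"twist":[0,0,0],"xyz":[0,0.02,0.05],"claw":1},{"twist":[0,0,0],"xyz":[0,0.02,0.05],"claw":1},{"twist":[0,0,0],"xyz":[0,0.02,0.05],"claw":1},{"twist":[0,0,0],"xyz":[0,0.02,0.05],"claw":1},{"twist":[0,0,0],"xyz":[0,0.02,0.05],"claw":1}]'
python3 - <<'E'
from h import *
go([.456,-.310,.175],10.5)
p=get_image("top");save(p,"t1.png");print(read_state()["qpos"])
p=get_image("side");save(p,"s1.png")
E
```

```text
t: 3.35
tool_pos: [0.4325, -0.3268, 0.2045]
orientation: [0.704, -0.065, 0.704, 0.065]
ft_force: [-0.2, -1.6, -0.6]
opening: 0.0856
turn [0.02 0.01 0.02] shift before turn [0.0295 0.0122 0.0261] shift after turn [0.0295 0.0122 0.0261] world d [ 0.0235  0.0168 -0.0295]
[-0.78932619  0.29439252 -0.00376194  1.27227678  0.00199994  0.5950255 ]
```

```bash
python3 -m crank '[{"twist":[0,0,0],"xyz":[0,0.0122,0.0261],"claw":1},{"twist":[0,0,0],"xyz":[0.03,0,0],"claw":1},{"twist":[0,0,0],"xyz":[0,0,0],"claw":1}]'
python3 - <<'E'
from h import *
go([.456,-.310,.092],10.5)
p=get_image("side");save(p,"s2.png")
print(proj(p,[.456,-.310,.138]),proj(p,[.456,-.310,.101]),spot_point(p,"wedge_grip"))
print(proj(get_image("top"),[.456,-.310,.138]))
E
```

```text
t: 3.82
tool_pos: [0.4535, -0.3105, 0.1731]
orientation: [0.703, -0.064, 0.705, 0.066]
ft_force: [-0.1, -0.2, 1.1]
opening: 0.0854
turn [ 0.02 -0.11 -0.14] shift before turn [ 0.0811 -0.0001  0.0027] shift after turn [0.0811 0.0001 0.0025] world d [ 0.0025  0.0005 -0.0811]
[368.57831585 170.86899985] [367.56555068 184.21011171] [{'location': [372.6, 185.1], 'confidence': 0.92}, {'location': [428.8, 222.3], 'confidence': 0.83}]
[442.3762533  296.63283228]
```

View pics/s2.png

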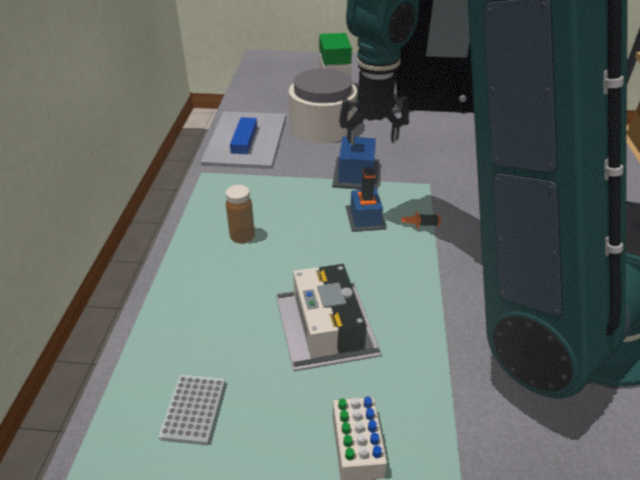

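```bash
python3 -m crank '[{"twist":[0,0,0],"xyz":[0.025,0,0.0025],"claw":1},{"twist":[0,0,0],"xyz":[0.025,0,0],"claw":1},{"twist":[0,0,0],"xyz":[0.02,0,0],"claw":1},{"twist":[0,0,0],"xyz":[0.011,0,0],"claw":1},{"twist":[0,0,0],"xyz":[0,0,0],"claw":1}]'
python3 - <<'E'
from h import *
go([.456,-.310,.092],10.5)
p=get_image("side");save(p,"s3.png")
x0,y0,x1,y1=(300,80,500,230)
cv2.imwrite("pics/s3c.png",cv2.resize(p["color"][y0:y1,x0:x1,::-1],None,fx=4,fy=4,interpolation=cv2.INTER_CUBIC))
E
```

```text
t: 4.6
tool_pos: [0.4569, -0.3109, 0.0936]
orientation: [0.704, -0.065, 0.704, 0.065]
ft_force: [0.7, 0.2, 0.1]
opening: 0.0856
turn [ 0.   -0.   -0.01] shift before turn [ 0.0016  0.001  -0.0007] shift after turn [ 0.0016  0.001  -0.0007] world d [-0.0009  0.0009 -0.0016]
```

View pics/s3c.png

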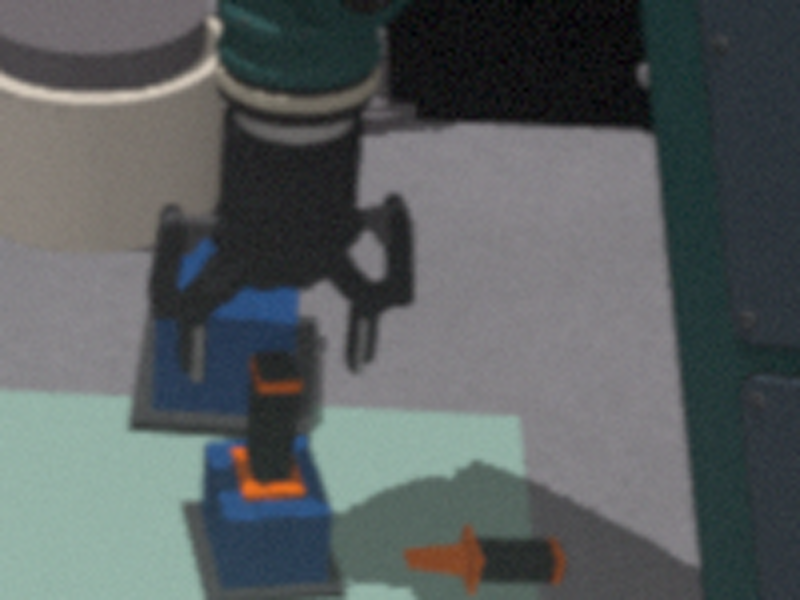

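Run:
```python
from h import *
print(read_state()["tool_pos"])
for n in("side","top"):
    p=get_image(n);W=cloud(p);save(p,n+"4.png")
    for j in (-.0425,0,.0425):
        c=np.array([.4569,-.3109,.1066])+j*np.array([np.cos(.183),np.sin(.183),0]);print(n,proj(p,c))
    m=(abs(W[...,0]-.456)<.08)&(abs(W[...,1]+.31)<.06)&(W[...,2]>.09)&(W[...,2]<.2)
    for lo in np.arange(.09,.2,.01):
        mm=m&(W[...,2]>=lo)&(W[...,2]<lo+.01)
        if mm.sum()>3:
            P=W[mm];print(round(lo,3),mm.sum(),"x",np.percentile(P[:,0],[0,10,50,90,100]).round(3),"y",np.percentile(P[:,1],[0,50,100]).round(3))
p=get_image("top")
x0,y0,x1,y1=(350,220,550,370)
cv2.imwrite("pics/t4c.png",cv2.resize(p["color"][y0:y1,x0:x1,::-1],None,fx=4,fy=4,interpolation=cv2.INTER_CUBIC))
```

```text
[ 0.45714235 -0.31101693  0.09407882]
side [385.29094814 181.04941942]
side [367.33902901 181.98557501]
side [349.3203906  182.92520986]
0.09 45 x [0.442 0.445 0.457 0.466 0.469] y [-0.321 -0.297 -0.291]
0.1 45 x [0.441 0.444 0.455 0.467 0.47 ] y [-0.321 -0.297 -0.291]
0.11 47 x [0.442 0.444 0.456 0.466 0.47 ] y [-0.32  -0.297 -0.291]
0.12 43 x [0.442 0.445 0.454 0.466 0.468] y [-0.314 -0.298 -0.291]
0.13 120 x [0.405 0.438 0.455 0.466 0.507] y [-0.332 -0.306 -0.292]
0.14 50 x [0.4   0.403 0.435 0.507 0.513] y [-0.331 -0.307 -0.289]
0.15 58 x [0.4   0.403 0.415 0.508 0.51 ] y [-0.327 -0.305 -0.29 ]
0.16 51 x [0.4   0.404 0.416 0.508 0.511] y [-0.331 -0.307 -0.29 ]
0.17 60 x [0.384 0.397 0.413 0.511 0.517] y [-0.323 -0.308 -0.286]
0.18 176 x [0.382 0.394 0.495 0.52  0.53 ] y [-0.336 -0.307 -0.283]
0.19 193 x [0.383 0.394 0.467 0.52  0.53 ] y [-0.335 -0.303 -0.284]
top [442.86670605 317.25109859]
top [438.65527337 295.9937149 ]
top [434.48995874 274.96911399]
0.09 19 x [0.443 0.446 0.455 0.467 0.469] y [-0.311 -0.295 -0.293]
0.1 13 x [0.443 0.445 0.453 0.464 0.469] y [-0.311 -0.296 -0.294]
0.11 16 x [0.443 0.446 0.46  0.467 0.469] y [-0.31  -0.296 -0.293]
0.12 15 x [0.443 0.446 0.453 0.46  0.463] y [-0.298 -0.295 -0.293]
0.13 58 x [0.414 0.444 0.455 0.465 0.467] y [-0.308 -0.298 -0.292]
0.14 29 x [0.401 0.405 0.451 0.505 0.509] y [-0.313 -0.299 -0.29 ]
0.15 11 x [0.407 0.409 0.414 0.503 0.51 ] y [-0.313 -0.307 -0.29 ]
0.16 12 x [0.407 0.408 0.413 0.502 0.502] y [-0.308 -0.307 -0.29 ]
0.17 10 x [0.409 0.411 0.501 0.513 0.515] y [-0.31  -0.292 -0.289]
0.18 77 x [0.407 0.501 0.507 0.525 0.531] y [-0.309 -0.296 -0.285]
0.19 60 x [0.413 0.477 0.499 0.527 0.53 ] y [-0.319 -0.292 -0.284]
```

View pics/t4c.png

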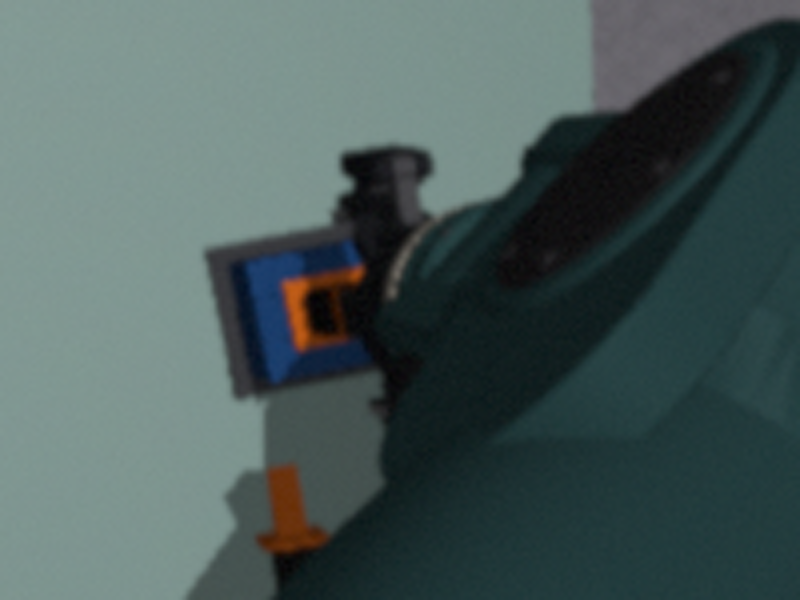

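The finger tips look about 20 mm higher than the model predicts (rows 172–175, expected about 182). Lowering 14 mm is safe under either reading, so I'll do that and then close.

```bash
python3 -m crank '[{"twist":[0,0,0],"xyz":[0.014,0.001,-0.001],"claw":1},{"twist":[0,0,0],"xyz":[0,0,0],"claw":-1},{"twist":[0,0,0],"xyz":[0,0,0],"claw":-1},{"twist":[0,0,0],"xyz":[0,0,0],"claw":-1},{"twist":[0,0,0],"xyz":[0,0,0],"claw":-1},{"twist":[0,0,0],"xyz":[0,0,0],"claw":-1},{"twist":[0,0,0],"xyz":[0,0,0],"claw":-1},{"twist":[0,0,0],"xyz":[0,0,0],"claw":-1}]' 110
python3 - <<'E'
from h import *
p=get_image("side")
print(read_state()["tool_pos"],read_state()["opening"])
x0,y0,x1,y1=(300,80,500,230)
cv2.imwrite("pics/s5c.png",cv2.resize(p["color"][y0:y1,x0:x1,::-1],None,fx=4,fy=4,interpolation=cv2.INTER_CUBIC))
E
```

```text
t: 5.8
tool_pos: [0.4561, -0.3102, 0.0799]
orientation: [0.704, -0.065, 0.704, 0.065]
ft_force: [0.7, -0.1, 6.0]
opening: 0.0223
[ 0.45613768 -0.31018106  0.07988184] 0.022083525495010657
```

View pics/s5c.png

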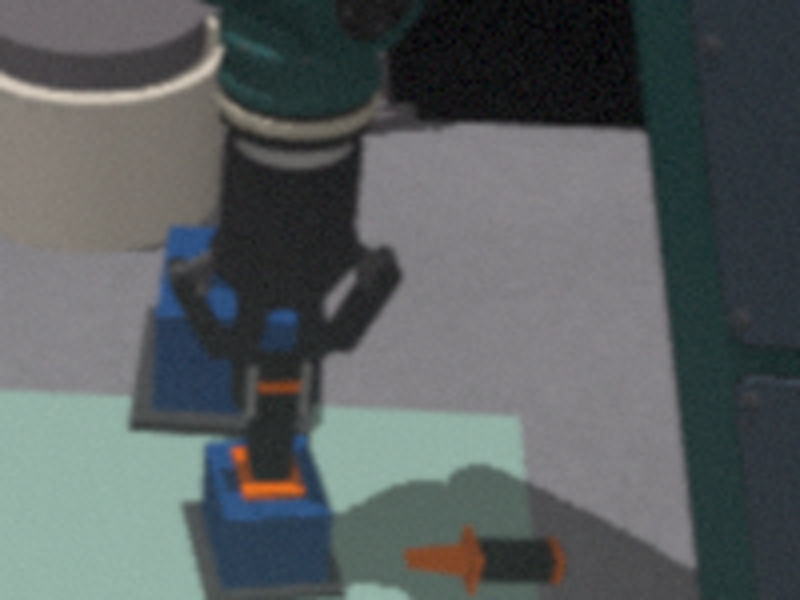

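```bash
python3 -m crank '[{"twist":[0,0,0],"xyz":[-0.01,0,0],"claw":-1},{"twist":[0,0,0],"xyz":[-0.02,0,0],"claw":-1},{"twist":[0,0,0],"xyz":[-0.04,0,0],"claw":-1},{"twist":[0,0,0],"xyz":[-0.04,0,0],"claw":-1},{"twist":[0,0,0],"xyz":[0,0,0],"claw":-1},{"twist":[0,0,0],"xyz":[0,0,0],"claw":-1}]' 110
python3 - <<'E'
from h import *
s=read_state();print(s["tool_pos"],s["opening"],s["ft_force"])
go([.5396,-.0139,.19],17.4)
for n in("side","top"):
    p=get_image(n);W=cloud(p)
    if n=="side": 
        x0,y0,x1,y1=(290,50,490,200)
        cv2.imwrite("pics/s6c.png",cv2.resize(p["color"][y0:y1,x0:x1,::-1],None,fx=4,fy=4,interpolation=cv2.INTER_CUBIC))
    hsv=cv2.cvtColor(p["color"],cv2.COLOR_RGB2HSV)
    m=(hsv[...,0]<16)&(hsv[...,1]>150)&(hsv[...,2]>90)&(W[...,2]>.1)&(abs(W[...,0]-.456)<.08)&(abs(W[...,1]+.31)<.06)
    P=W[m]; print(n,m.sum())
    if m.sum(): print(np.percentile(P,[0,5,50,95,100],axis=0).round(4)); 
    print("tip pred",proj(p,[s["tool_pos"][0],s["tool_pos"][1],s["tool_pos"][2]-.072]),spot_point(p,"wedge_tip"))
E
```

```text
t: 6.6
tool_pos: [0.4556, -0.3097, 0.1889]
orientation: [0.704, -0.065, 0.704, 0.065]
ft_force: [-0.1, -0.4, -0.9]
opening: 0.0227
[ 0.45558862 -0.30965251  0.18891577] 0.022735472070006705 [-0.06542295 -0.39406326 -0.89164354]
turn [-6.88 -0.02 -0.03] shift before turn [-0.001   0.2754  0.1366] shift after turn [-0.0011  0.2571  0.1686] world d [0.084  0.2958 0.0011]
side 171
[[ 0.4365 -0.333   0.1246]
 [ 0.4403 -0.3211  0.1369]
 [ 0.4552 -0.2967  0.1721]
 [ 0.4713 -0.2867  0.2428]
 [ 0.4759 -0.2837  0.2465]]
tip pred [368.17077719 178.62481977] [{'location': [366.7, 177.2], 'confidence': 0.91}, {'location': [399.7, 219.7], 'confidence': 0.87}]
top 121
[[ 0.4353 -0.306   0.1681]
 [ 0.4372 -0.3024  0.1709]
 [ 0.4537 -0.292   0.1739]
 [ 0.4685 -0.2854  0.1768]
 [ 0.4704 -0.284   0.1787]]
tip pred [439.37610206 296.70982724] [{'location': [418.3, 336.9], 'confidence': 0.6}]
```

View pics/s6c.png

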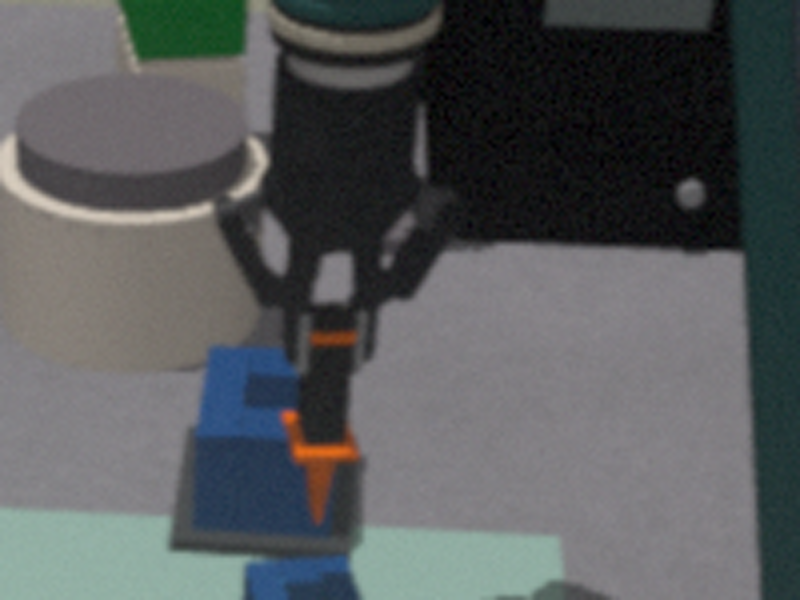

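```bash
python3 -m crank '[{"twist":[-6.9,0,0],"xyz":[0,0,0],"claw":-1},{"twist":[0,0,0],"xyz":[0,0.043,0.028],"claw":-1},{"twist":[0,0,0],"xyz":[0,0.043,0.028],"claw":-1},{"twist":[0,0,0],"xyz":[0,0.043,0.028],"claw":-1},{"twist":[0,0,0],"xyz":[0,0.043,0.028],"claw":-1},{"twist":[0,0,0],"xyz":[0,0.043,0.028],"claw":-1},{"twist":[0,0,0],"xyz":[0,0.043,0.028],"claw":-1},{"twist":[0,0,0],"xyz":[0,0,0],"claw":-1},{"twist":[0,0,0],"xyz":[0,0,0],"claw":-1}]'
python3 - <<'E'
from h import *
s=read_state();print(s["tool_pos"],s["opening"],s["ft_force"])
go([.5386,-.0131,.19],17.4)
for n in("side","top"):
    p=get_image(n);W=cloud(p)
    x0,y0,x1,y1=(240,180,440,330) if n=="side" else (180,170,380,320)
    cv2.imwrite(f"pics/{n}7c.png",cv2.resize(p["color"][y0:y1,x0:x1,::-1],None,fx=4,fy=4,interpolation=cv2.INTER_CUBIC))
    t=s["tool_pos"]
    print("tip pred",proj(p,[t[0],t[1],t[2]-.072]),spot_point(p,"wedge_tip"),"notchb",proj(p,[.5386,-.0131,.08]))
    hsv=cv2.cvtColor(p["color"],cv2.COLOR_RGB2HSV)
    m=(hsv[...,0]<16)&(hsv[...,1]>150)&(hsv[...,2]>90)&(W[...,2]>.1)&(np.hypot(W[...,0]-t[0],W[...,1]-t[1])<.06)
    for lo in np.arange(.11,.25,.01):
        mm=m&(W[...,2]>=lo)&(W[...,2]<lo+.01)
        if mm.sum()>3: print(round(lo,2),mm.sum(),np.median(W[mm],0).round(4))
E
```

```text
t: 7.92
tool_pos: [0.5386, -0.0136, 0.189]
orientation: [0.699, -0.107, 0.699, 0.107]
ft_force: [-0.3, 0.5, -1.2]
opening: 0.0226
[ 0.53862439 -0.01355157  0.18898399] 0.022622410724168353 [-0.33939025  0.53951526 -1.19507029]
turn [ 0.05 -0.04 -0.01] shift before turn [-0.001   0.0004  0.0001] shift after turn [-0.001   0.0004  0.0001] world d [-0.      0.0005  0.001 ]
tip pred [322.11070272 261.62807792] [{'location': [322.4, 262.5], 'confidence': 0.8}, {'location': [401.9, 219.1], 'confidence': 0.67}] notchb [321.92049416 275.54698993]
0.13 5 [ 0.5372 -0.0048  0.1345]
0.14 11 [ 0.5382 -0.0052  0.1468]
0.15 10 [ 0.5357 -0.0056  0.1519]
0.16 13 [0.5339 0.0066 0.1685]
0.17 112 [0.5406 0.0015 0.1725]
0.23 11 [ 5.354e-01 -4.000e-04  2.388e-01]
0.24 22 [0.5336 0.0006 0.2425]
tip pred [290.52898001 252.50136879] [{'location': [418.6, 336.8], 'confidence': 0.91}] notchb [291.49463194 254.00806484]
```

View pics/side7c.png

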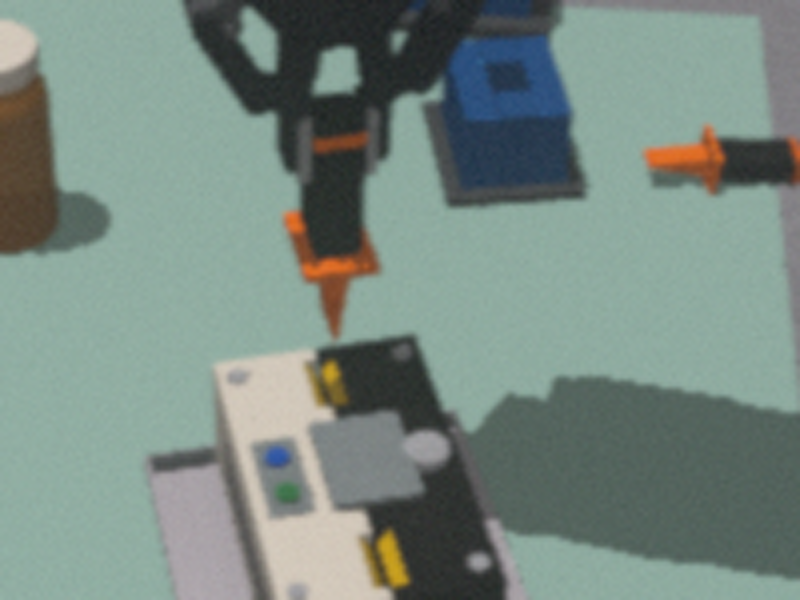

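View pics/top7c.png

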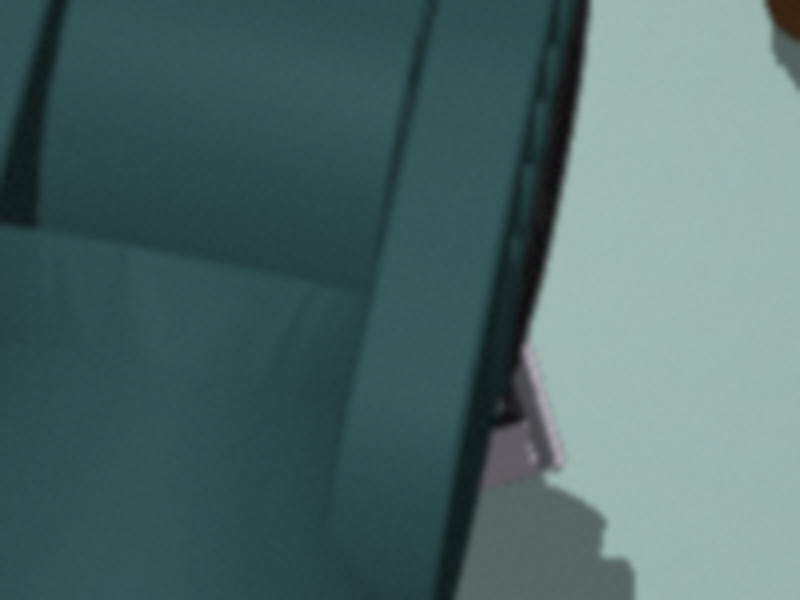

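The wedge tip is at side (322,262), directly above notch b at (322,276), and agrees with the prediction. I'll descend to about 29 mm depth.

```bash
python3 -m crank '[{"twist":[0,0,0],"xyz":[0.02,0,0],"claw":-1},{"twist":[0,0,0],"xyz":[0.012,0,0],"claw":-1},{"twist":[0,0,0],"xyz":[0.006,0,0],"claw":-1},{"twist":[0,0,0],"xyz":[0.006,0,0],"claw":-1},{"twist":[0,0,0],"xyz":[0.005,0,0],"claw":-1},{"twist":[0,0,0],"xyz":[0.003,0,0],"claw":-1},{"twist":[0,0,0],"xyz":[0,0,0],"claw":-1}]'
cat >> h.py <<'E'
def look(tag,notch=None):
    s=read_state();t=s["tool_pos"];print("t",s["t"],"tcp",t.round(4),"tip depth mm",round((.080-(t[2]-.072))*1000,1),"open",round(s["opening"],4),"F",s["ft_force"].round(1),"M",s["moment"].round(2))
    p=get_image("side");x0,y0,x1,y1=(240,200,440,350)
    cv2.imwrite(f"pics/{tag}.png",cv2.resize(p["color"][y0:y1,x0:x1,::-1],None,fx=4,fy=4,interpolation=cv2.INTER_CUBIC))
    return p,s
E
python3 -c "
from h import *
look('a1')"
```

```text
t: 9.0
tool_pos: [0.539, -0.0134, 0.1374]
orientation: [0.699, -0.107, 0.699, 0.107]
ft_force: [2.4, -0.6, 0.2]
opening: 0.0227
t 9.0 tcp [ 0.539  -0.0134  0.1374] tip depth mm 14.6 open 0.0227 F [ 2.4 -0.6  0.2] M [-0.01 -0.44 -0.09]
```

View pics/a1.png

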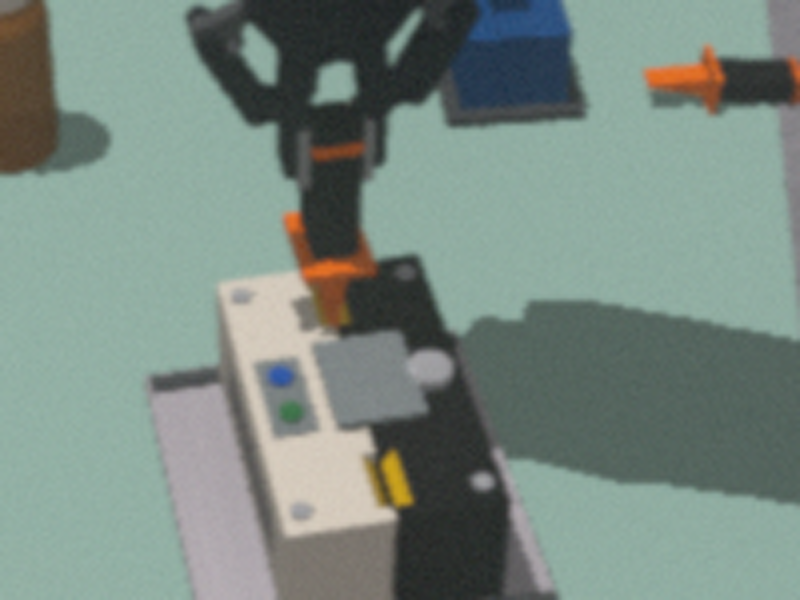

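```bash
python3 -m crank '[{"twist":[0,0,0],"xyz":[0.003,0,0],"claw":-1},{"twist":[0,0,0],"xyz":[0.003,0,0],"claw":-1},{"twist":[0,0,0],"xyz":[0.003,0,0],"claw":-1},{"twist":[0,0,0],"xyz":[0.003,0,0],"claw":-1},{"twist":[0,0,0],"xyz":[0.003,0,0],"claw":-1},{"twist":[0,0,0],"xyz":[0,0,0],"claw":-1},{"twist":[0,0,0],"xyz":[0,0,0],"claw":-1}]'
python3 -c "
from h import *
look('a2')"
```

```text
t: 9.93
tool_pos: [0.5399, -0.0137, 0.1235]
orientation: [0.7, -0.108, 0.698, 0.107]
ft_force: [1.4, -0.8, 11.0]
opening: 0.0225
t 9.925 tcp [ 0.5399 -0.0137  0.1235] tip depth mm 28.5 open 0.0225 F [ 1.4 -0.8 11. ] M [-0.19 -0.43  0.06]
```

View pics/a2.png

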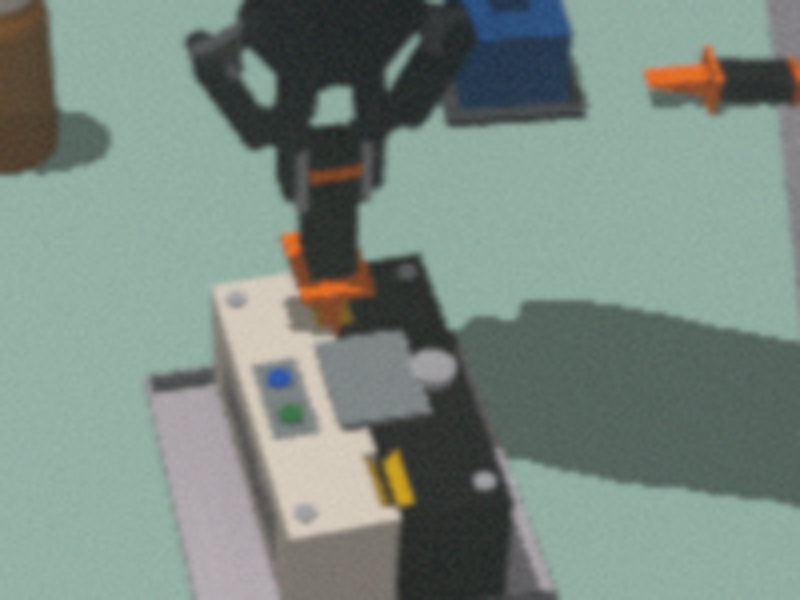

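```bash
python3 -m crank '[{"twist":[0,0,0],"xyz":[-0.012,0,0],"claw":-1},{"twist":[0,0,0],"xyz":[-0.02,0,0],"claw":-1},{"twist":[0,0,0],"xyz":[-0.032,0,0],"claw":-1},{"twist":[0,0,0],"xyz":[0,0.04,0],"claw":-1},{"twist":[0,0,0],"xyz":[0,0.04,0],"claw":-1},{"twist":[0,0,0],"xyz":[0,0.04,-0.002],"claw":-1},{"twist":[0,0,0],"xyz":[0,0,0],"claw":-1},{"twist":[0,0,0],"xyz":[0,0,0],"claw":-1}]'
python3 -c "
from h import *
p,s=look('a3');go([.5024,.1003,.185],17.4)
W=cloud(p);hsv=cv2.cvtColor(p['color'],cv2.COLOR_RGB2HSV)
yel=(hsv[...,0]>20)&(hsv[...,0]<34)&(hsv[...,1]>120)&(hsv[...,2]>80)
k,l,st,ce=cv2.connectedComponentsWithStats(yel.astype(np.uint8))
for i in range(1,k):
    if st[i,4]>25: print(ce[i],st[i,4],plane(p,ce[i],.08))
for d in cut_out(p,'white_half')[:1]: print(d['confidence'])
"
```

```text
t: 10.98
tool_pos: [0.5011, 0.1003, 0.1866]
orientation: [0.699, -0.107, 0.699, 0.107]
ft_force: [-0.2, -0.3, -0.2]
opening: 0.0224
t 10.975 tcp [0.5011 0.1003 0.1866] tip depth mm -34.6 open 0.0224 F [-0.2 -0.3 -0.2] M [ 0.02 -0.01 -0.01]
turn [-0.   -0.    0.01] shift before turn [ 0.0015 -0.      0.0012] shift after turn [ 0.0015 -0.      0.0012] world d [ 0.0012  0.0003 -0.0015]
[324.15 273.7 ] 40 [ 0.53461391 -0.01882654  0.08      ]
[338.12658228 319.41772152] 79 [0.49945191 0.09987542 0.08      ]
0.89
```

View pics/a3.png

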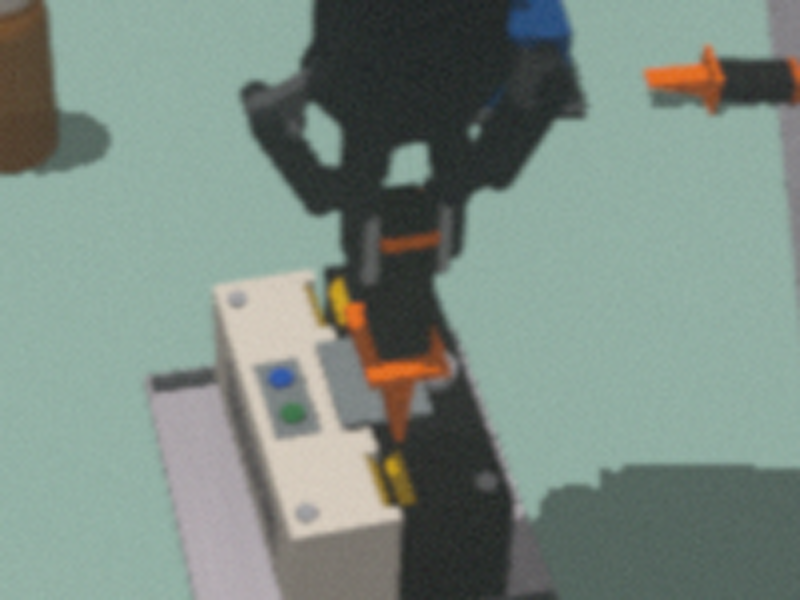

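```bash
python3 -m crank '[{"twist":[0,0,0],"xyz":[0.02,0,0],"claw":-1},{"twist":[0,0,0],"xyz":[0.012,0,0],"claw":-1},{"twist":[0,0,0],"xyz":[0.006,0,0],"claw":-1},{"twist":[0,0,0],"xyz":[0.006,0,0],"claw":-1},{"twist":[0,0,0],"xyz":[0.005,0,0],"claw":-1},{"twist":[0,0,0],"xyz":[0.003,0,0],"claw":-1},{"twist":[0,0,0],"xyz":[0.003,0,0],"claw":-1},{"twist":[0,0,0],"xyz":[0.003,0,0],"claw":-1},{"twist":[0,0,0],"xyz":[0.003,0,0],"claw":-1},{"twist":[0,0,0],"xyz":[0.003,0,0],"claw":-1},{"twist":[0,0,0],"xyz":[0.003,0,0],"claw":-1},{"twist":[0,0,0],"xyz":[0,0,0],"claw":-1},{"twist":[0,0,0],"xyz":[0,0,0],"claw":-1}]'
python3 -c "
from h import *
look('a4')"
```

```text
t: 12.7
tool_pos: [0.5025, 0.1005, 0.1206]
orientation: [0.7, -0.107, 0.698, 0.107]
ft_force: [1.7, -0.2, 11.0]
opening: 0.0226
t 12.7 tcp [0.5025 0.1005 0.1206] tip depth mm 31.4 open 0.0226 F [ 1.7 -0.2 11. ] M [-0.06 -0.36 -0.1 ]
```

View pics/a4.png

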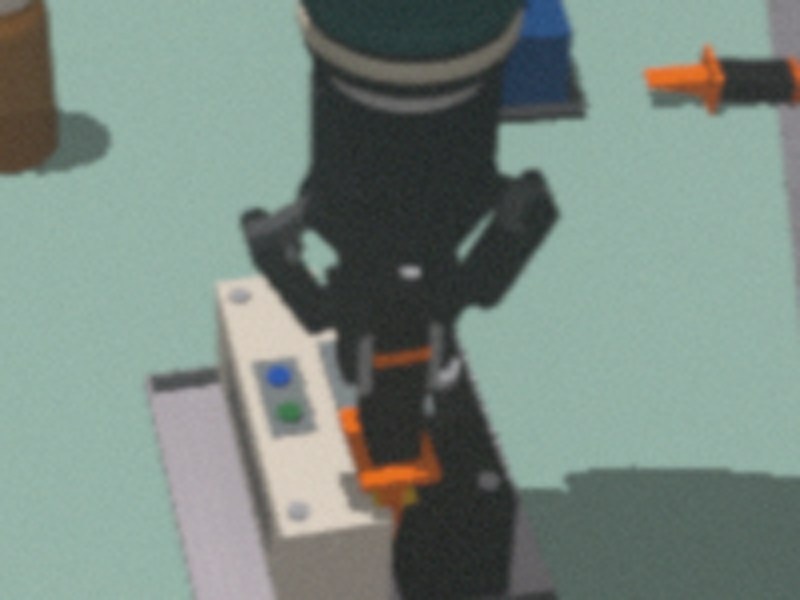

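```bash
python3 -m crank '[{"twist":[0,0,0],"xyz":[0.003,0,0],"claw":-1},{"twist":[0,0,0],"xyz":[0.003,0,0],"claw":-1},{"twist":[0,0,0],"xyz":[0.001,0,0],"claw":-1},{"twist":[0,0,0],"xyz":[0,0,0],"claw":-1},{"twist":[0,0,0],"xyz":[0,0,0],"claw":-1}]'
python3 -c "
from h import *
look('a5')"
python3 -m crank '[{"twist":[0,0,0],"xyz":[-0.012,0,0],"claw":-1},{"twist":[0,0,0],"xyz":[-0.022,0,0],"claw":-1},{"twist":[0,0,0],"xyz":[-0.036,0,0],"claw":-1},{"twist":[0,0,0],"xyz":[0,-0.04,0],"claw":-1},{"twist":[0,0,0],"xyz":[0,-0.04,0],"claw":-1},{"twist":[0,0,0],"xyz":[0,-0.04,-0.001],"claw":-1},{"twist":[0,0,0],"xyz":[0,0,0],"claw":-1},{"twist":[0,0,0],"xyz":[0,0,0],"claw":-1}]'
python3 -c "
from h import *
look('a6');go([.5383,-.0142,.1866],17.4)"
```

```text
t: 13.38
tool_pos: [0.5026, 0.1006, 0.1138]
orientation: [0.7, -0.107, 0.698, 0.107]
ft_force: [1.6, 0.4, 13.0]
opening: 0.0227
t 13.375 tcp [0.5026 0.1006 0.1138] tip depth mm 38.2 open 0.0227 F [ 1.6  0.4 13. ] M [ 0.11 -0.32 -0.16]
t: 14.42
tool_pos: [0.5358, -0.014, 0.1826]
orientation: [0.699, -0.107, 0.699, 0.107]
ft_force: [-0.1, 0.5, -0.4]
opening: 0.0231
t 14.425 tcp [ 0.5358 -0.014   0.1826] tip depth mm -30.6 open 0.0231 F [-0.1  0.5 -0.4] M [-0.05  0.03  0.05]
turn [ 0.05 -0.   -0.01] shift before turn [-0.004  -0.0013  0.0023] shift after turn [-0.004  -0.0013  0.0023] world d [ 0.0026 -0.0005  0.004 ]
```

View pics/a6.png

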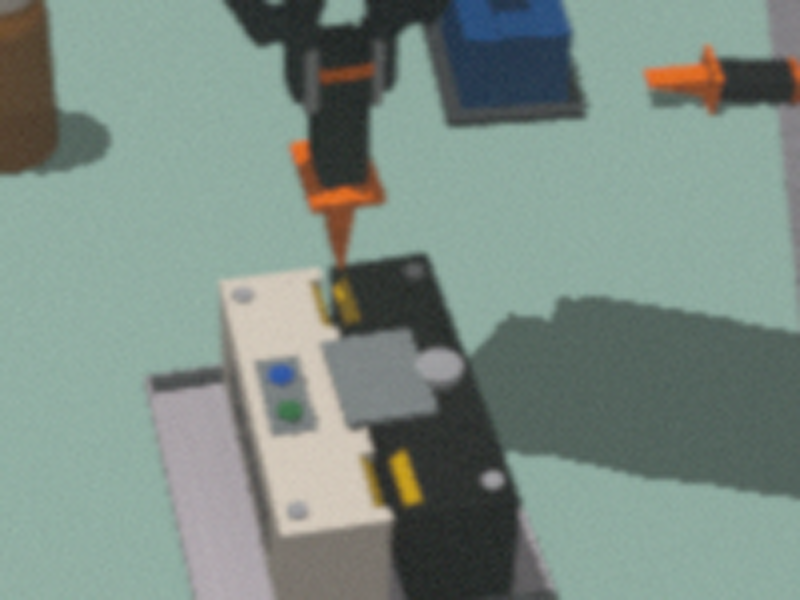

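```bash
python3 -m crank '[{"twist":[0,0,0],"xyz":[0.016,0,0.001],"claw":-1},{"twist":[0,0,0],"xyz":[0.012,0,0],"claw":-1},{"twist":[0,0,0],"xyz":[0.008,0,0],"claw":-1},{"twist":[0,0,0],"xyz":[0.008,0,0],"claw":-1},{"twist":[0,0,0],"xyz":[0.008,0,0],"claw":-1},{"twist":[0,0,0],"xyz":[0.003,0,0],"claw":-1},{"twist":[0,0,0],"xyz":[0.003,0,0],"claw":-1},{"twist":[0,0,0],"xyz":[0.003,0,0],"claw":-1},{"twist":[0,0,0],"xyz":[0.003,0,0],"claw":-1},{"twist":[0,0,0],"xyz":[0.003,0,0],"claw":-1},{"twist":[0,0,0],"xyz":[0.003,0,0],"claw":-1},{"twist":[0,0,0],"xyz":[0.003,0,0],"claw":-1},{"twist":[0,0,0],"xyz":[0.002,0,0],"claw":-1},{"twist":[0,0,0],"xyz":[0,0,0],"claw":-1},{"twist":[0,0,0],"xyz":[0,0,0],"claw":-1}]'
python3 -c "
from h import *
look('a7')"
```

```text
t: 16.35
tool_pos: [0.5387, -0.0143, 0.1088]
orientation: [0.7, -0.108, 0.698, 0.107]
ft_force: [1.1, -0.2, 12.0]
opening: 0.0223
t 16.35 tcp [ 0.5387 -0.0143  0.1088] tip depth mm 43.2 open 0.0223 F [ 1.1 -0.2 12. ] M [-0.1  -0.45 -0.07]
```

View pics/a7.png

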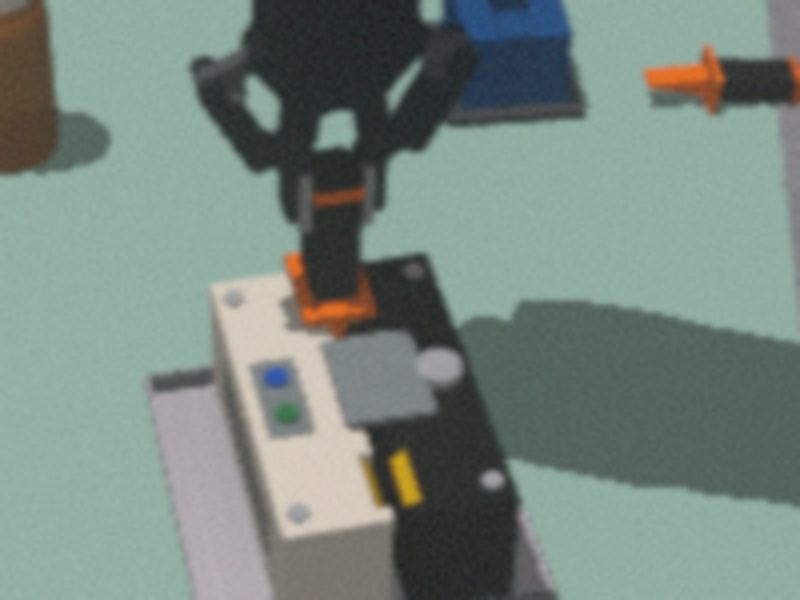

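```bash
python3 -m crank '[{"twist":[0,0,0],"xyz":[0.002,0,0],"claw":-1},{"twist":[0,0,0],"xyz":[0.002,0,0],"claw":-1},{"twist":[0,0,0],"xyz":[0,0,0],"claw":-1},{"twist":[0,0,0],"xyz":[0,0,0],"claw":-1}]'
python3 -c "
from h import *
look('a8')"
```

```text
t: 16.9
tool_pos: [0.5388, -0.0144, 0.1049]
orientation: [0.7, -0.108, 0.697, 0.107]
ft_force: [1.4, -0.7, 12.5]
opening: 0.0224
t 16.9 tcp [ 0.5388 -0.0144  0.1049] tip depth mm 47.1 open 0.0224 F [ 1.4 -0.7 12.5] M [-0.14 -0.39  0.05]
```

View pics/a8.png

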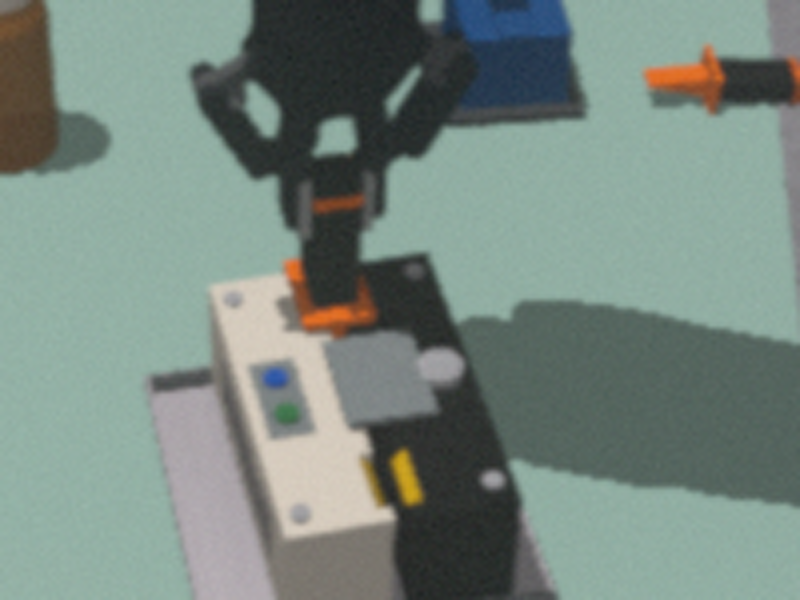

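```bash
python3 -m crank '[{"twist":[0,0,0],"xyz":[-0.014,0,0],"claw":-1},{"twist":[0,0,0],"xyz":[-0.026,0,0],"claw":-1},{"twist":[0,0,0],"xyz":[-0.038,0,0],"claw":-1},{"twist":[0,0,0],"xyz":[0,0.04,0],"claw":-1},{"twist":[0,0,0],"xyz":[0,0.04,0],"claw":-1},{"twist":[0,0,0],"xyz":[0,0.04,0.001],"claw":-1},{"twist":[0,0,0],"xyz":[0,0,0],"claw":-1},{"twist":[0,0,0],"xyz":[0,0,0],"claw":-1}]'
python3 -c "
from h import *
look('a9');go([.5018,.0998,.1866],17.4)"
```

```text
t: 17.95
tool_pos: [0.5022, 0.1006, 0.1818]
orientation: [0.699, -0.107, 0.699, 0.107]
ft_force: [0.2, 0.3, -0.8]
opening: 0.0222
t 17.95 tcp [0.5022 0.1006 0.1818] tip depth mm -29.8 open 0.0222 F [ 0.2  0.3 -0.8] M [-0.04 -0.04  0.03]
turn [-0.    0.01  0.01] shift before turn [-0.0049 -0.0003 -0.0006] shift after turn [-0.0049 -0.0003 -0.0006] world d [-0.0005 -0.0004  0.0049]
```

View pics/a9.png

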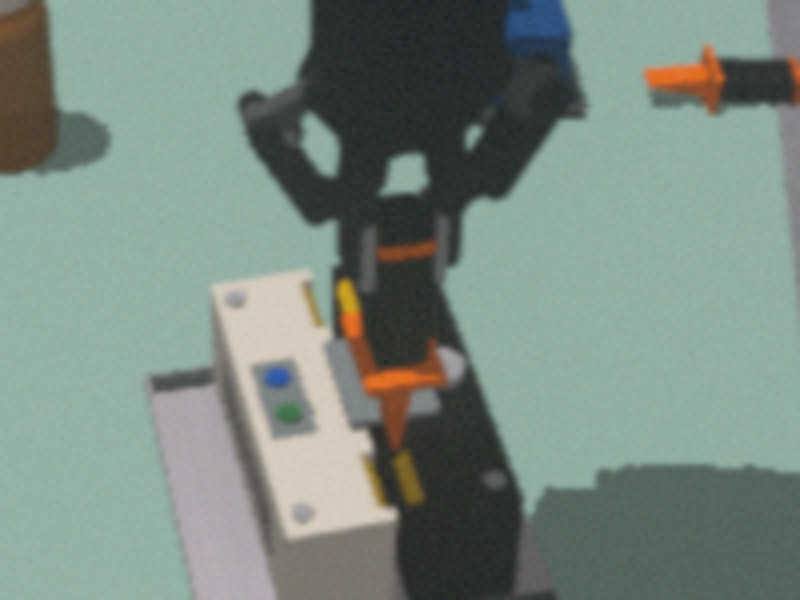

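```bash
python3 -m crank '[{"twist":[0,0,0],"xyz":[0.016,0,0],"claw":-1},{"twist":[0,0,0],"xyz":[0.012,0,0],"claw":-1},{"twist":[0,0,0],"xyz":[0.008,0,0],"claw":-1},{"twist":[0,0,0],"xyz":[0.008,0,0],"claw":-1},{"twist":[0,0,0],"xyz":[0.008,0,0],"claw":-1},{"twist":[0,0,0],"xyz":[0.003,0,0],"claw":-1},{"twist":[0,0,0],"xyz":[0.003,0,0],"claw":-1},{"twist":[0,0,0],"xyz":[0.003,0,0],"claw":-1},{"twist":[0,0,0],"xyz":[0.003,0,0],"claw":-1},{"twist":[0,0,0],"xyz":[0.003,0,0],"claw":-1},{"twist":[0,0,0],"xyz":[0.003,0,0],"claw":-1},{"twist":[0,0,0],"xyz":[0.003,0,0],"claw":-1},{"twist":[0,0,0],"xyz":[0.003,0,0],"claw":-1},{"twist":[0,0,0],"xyz":[0.002,0,0],"claw":-1},{"twist":[0,0,0],"xyz":[0,0,0],"claw":-1},{"twist":[0,0,0],"xyz":[0,0,0],"claw":-1}]'
python3 -c "
from h import *
look('a10')"
```

```text
t: 20.0
tool_pos: [0.5037, 0.1009, 0.1045]
orientation: [0.7, -0.107, 0.698, 0.107]
ft_force: [1.2, -0.3, 11.6]
opening: 0.0223
t 20.0 tcp [0.5037 0.1009 0.1045] tip depth mm 47.5 open 0.0223 F [ 1.2 -0.3 11.6] M [ 0.03 -0.31 -0.06]
```

View pics/a10.png

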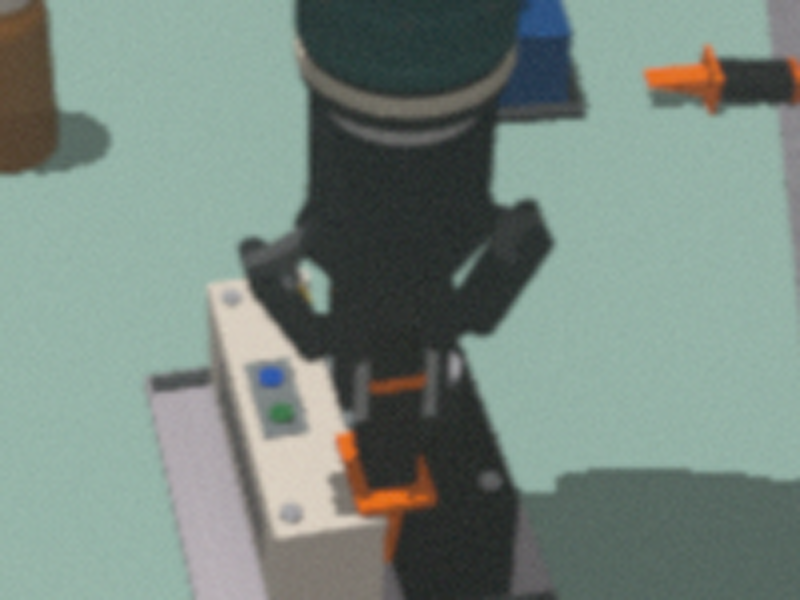

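```bash
python3 -m crank '[{"twist":[0,0,0],"xyz":[-0.014,0,0],"claw":-1},{"twist":[0,0,0],"xyz":[-0.03,0,0],"claw":-1},{"twist":[0,0,0],"xyz":[-0.042,0,0],"claw":-1},{"twist":[0,0,0],"xyz":[0,-0.047,-0.021],"claw":-1},{"twist":[0,0,0],"xyz":[0,-0.047,-0.021],"claw":-1},{"twist":[0,0,0],"xyz":[0,-0.047,-0.021],"claw":-1},{"twist":[0,0,0],"xyz":[0,-0.047,-0.021],"claw":-1},{"twist":[0,0,0],"xyz":[0,-0.047,-0.021],"claw":-1},{"twist":[0,0,0],"xyz":[0,-0.047,-0.021],"claw":-1},{"twist":[0,0,0],"xyz":[0,-0.047,-0.021],"claw":-1},{"twist":[6.9,0,0],"xyz":[0,-0.047,-0.021],"claw":-1},{"twist":[0,0,0],"xyz":[0,0,0],"claw":-1},{"twist":[0,0,0],"xyz":[0,0,0],"claw":-1}]'
python3 - <<'E'
from h import *
s=read_state();t=s["tool_pos"];print(s["t"],t,s["opening"]);go([.456,-.310,.185],10.5)
for n in("top","side"):
    p=get_image(n);W=cloud(p)
    x0,y0,x1,y1=(200,200,330,320) if n=="top" else (260,240,400,345)
    cv2.imwrite(f"pics/{n}11.png",cv2.resize(p["color"][y0:y1,x0:x1,::-1],None,fx=5,fy=5,interpolation=cv2.INTER_CUBIC))
    # unsmoothed luminance/profile along nest x at several y offsets on top plane
    ex=np.array([.954,.299]);ey=np.array([-.299,.954]);mid=np.array([.5207,.0441])
    g=p["color"].astype(np.float32);hsv=cv2.cvtColor(p["color"],cv2.COLOR_RGB2HSV)
    for yo in (-.075,-.06,-.038,.038,.06,.075):
        us=np.arange(-.02,.0201,.001);pts=np.array([proj(p,[*(mid+ey*yo+ex*u),.08]) for u in us],np.float32)
        v=cv2.remap(p["color"],pts[:,0].reshape(1,-1),pts[:,1].reshape(1,-1),cv2.INTER_LINEAR)[0].astype(int)
        print(n,int(yo*1000)," ".join(f"{a.sum()//3}" for a in v))
    x0,y0,x1,y1=(340,220,540,370) if n=="top" else (290,80,490,230)
    cv2.imwrite(f"pics/{n}12.png",cv2.resize(p["color"][y0:y1,x0:x1,::-1],None,fx=4,fy=4,interpolation=cv2.INTER_CUBIC))
E
```

```text
t: 21.68
tool_pos: [0.4541, -0.308, 0.1896]
orientation: [0.704, -0.065, 0.704, 0.065]
ft_force: [-0.0, 0.1, -0.1]
opening: 0.0226
21.675 [ 0.4541235  -0.30799832  0.18961201] 0.02256079553638191
turn [ 0.04 -0.   -0.03] shift before turn [ 0.0046 -0.0023  0.0015] shift after turn [ 0.0046 -0.0023  0.0015] world d [ 0.0019 -0.002  -0.0046]
top -75 26 27 28 30 33 39 49 61 71 81 84 88 88 87 85 81 79 77 76 74 72 70 68 72 76 80 85 90 94 102 114 126 142 157 165 172 175 176 176 176 176
top -60 26 27 29 31 35 41 53 65 75 87 91 94 93 90 87 83 80 78 76 74 72 70 69 70 72 75 77 80 85 93 107 121 137 154 162 171 174 175 175 176 176
top -38 27 27 27 27 27 26 26 27 27 27 29 32 36 41 47 53 60 65 68 67 67 71 76 89 107 126 146 159 167 172 173 174 175 176 175 174 174 175 175 175 175
top 38 26 26 26 26 27 27 27 27 27 28 29 32 35 44 53 61 68 72 73 73 71 70 77 86 106 127 144 158 166 169 171 172 172 172 173 173 173 173 173 173 174
top 60 27 27 27 28 30 40 50 63 76 84 93 94 94 92 87 82 78 75 74 73 70 69 69 69 72 76 78 79 83 91 103 120 136 150 162 167 171 172 173 173 173
top 75 25 26 26 27 29 34 38 46 55 60 
[... 326 characters left out ...]
0 105 93 86 85 102 120 136 150 156 160 157 153 144 135 133 133 151 170 183 195 198 201 202 202 202 202
side -38 70 69 68 66 65 65 66 66 65 64 67 70 71 71 70 69 66 63 62 63 63 68 80 97 127 154 172 187 193 198 199 200 199 200 201 202 201 201 202 203 202
side 38 52 51 50 51 51 52 53 52 53 53 52 51 51 51 51 51 50 50 48 47 48 51 66 86 117 147 169 184 190 194 197 199 200 201 204 203 202 202 203 203 202
side 60 50 50 51 52 57 67 82 101 115 125 130 133 131 129 116 102 83 68 58 51 49 47 47 48 50 57 66 78 92 110 127 152 174 188 197 200 202 203 202 202 202
side 75 51 50 50 51 53 55 62 73 82 89 95 99 100 101 92 83 70 59 51 48 48 50 56 71 91 112 135 150 162 169 175 184 191 196 200 201 202 202 202 201 202
```

View pics/top11.png

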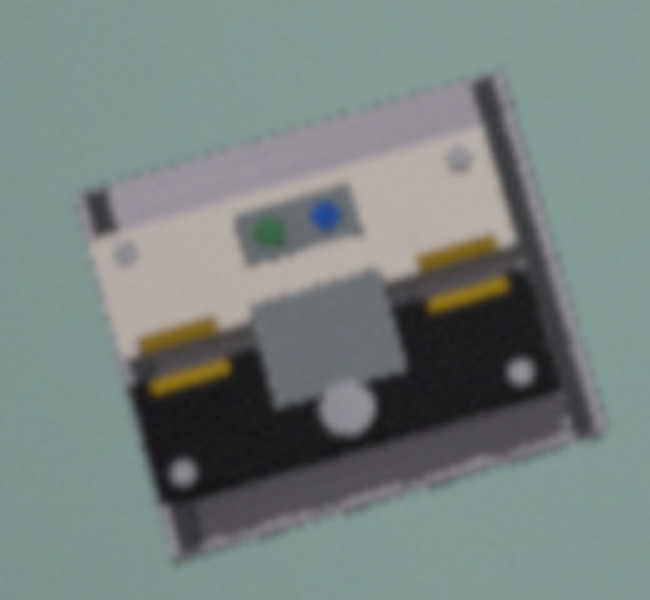

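View pics/side12.png

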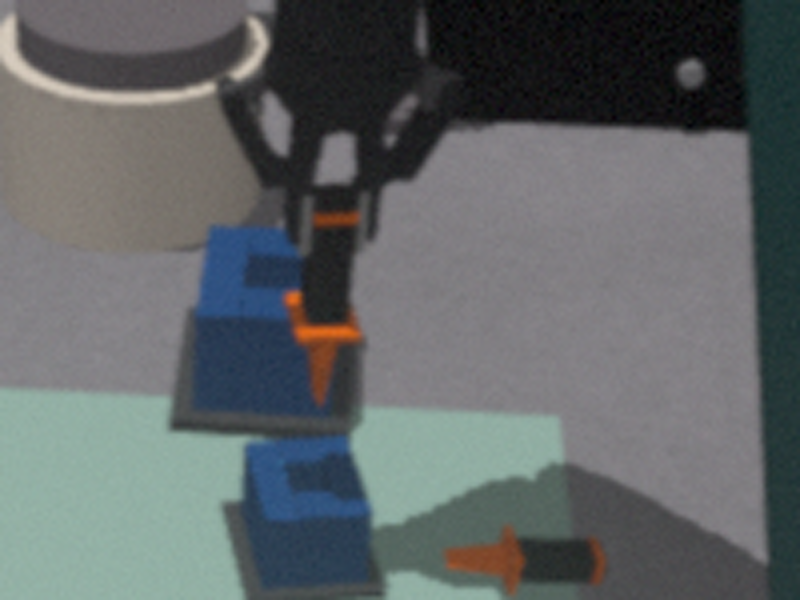

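View pics/side11.png

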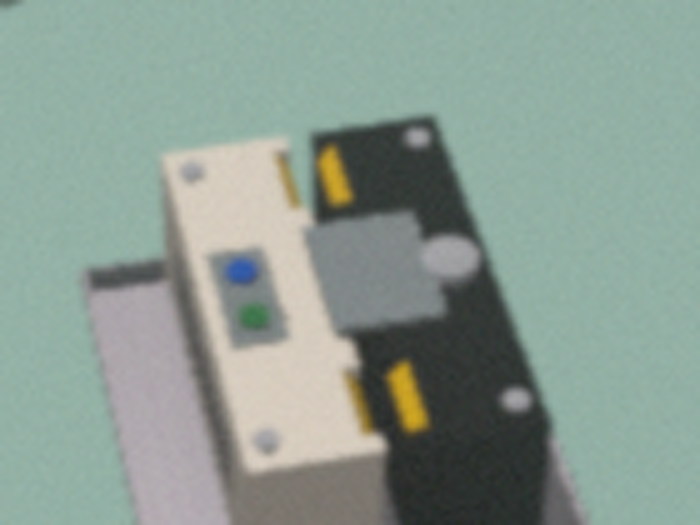

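Measured from the top view, end b is open about 9–10 mm and end a about 9.5 mm. Both are above 8 mm and even with each other. Now I return the wedge to its stand.

```bash
python3 -m crank '[{"twist":[0,0,0],"xyz":[0.02,-0.0025,0.0016],"claw":-1},{"twist":[0,0,0],"xyz":[0.02,0,0],"claw":-1},{"twist":[0,0,0],"xyz":[0,0,0],"claw":-1},{"twist":[0,0,0],"xyz":[0,0,0],"claw":-1}]'
python3 -c "
from h import *
s=read_state();t=s['tool_pos'];print(t,s['ft_force']);go([.4561,-.3102,.080],10.5)
p=get_image('side');x0,y0,x1,y1=(290,120,490,270)
cv2.imwrite('pics/b1.png',cv2.resize(p['color'][y0:y1,x0:x1,::-1],None,fx=4,fy=4,interpolation=cv2.INTER_CUBIC))"
```

```text
t: 22.28
tool_pos: [0.4567, -0.3101, 0.1503]
orientation: [0.704, -0.065, 0.704, 0.065]
ft_force: [-1.0, -0.1, -0.8]
opening: 0.0227
[ 0.45668606 -0.31007865  0.15031837] [-0.96715439 -0.05542826 -0.82505745]
turn [0.07 0.03 0.04] shift before turn [ 0.0703  0.     -0.0006] shift after turn [ 0.0703 -0.     -0.0006] world d [-0.0006 -0.0001 -0.0703]
```

View pics/b1.png

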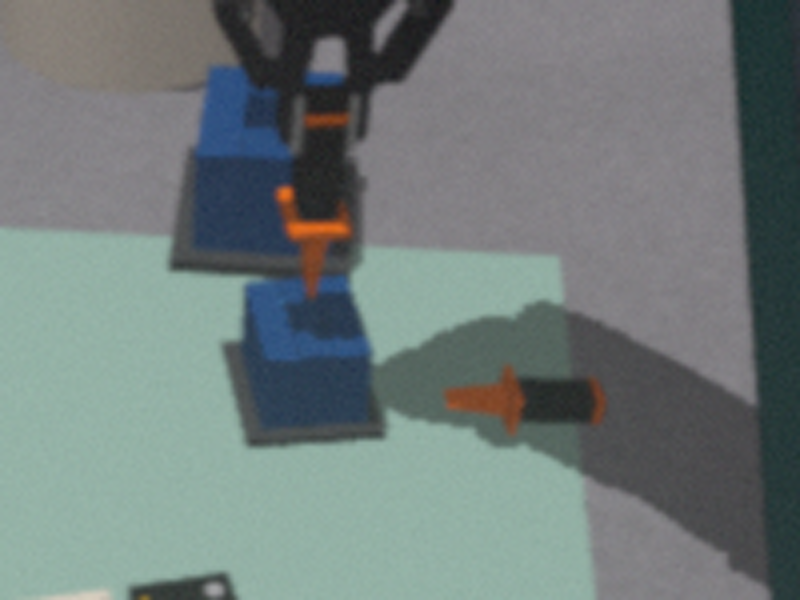

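```bash
python3 -m crank '[{"twist":[0,0,0],"xyz":[0.015,0,-0.0006],"claw":-1},{"twist":[0,0,0],"xyz":[0.015,0,0],"claw":-1},{"twist":[0,0,0],"xyz":[0.015,0,0],"claw":-1},{"twist":[0,0,0],"xyz":[0.012,0,0],"claw":-1},{"twist":[0,0,0],"xyz":[0.005,0,0],"claw":-1},{"twist":[0,0,0],"xyz":[0.004,0,0],"claw":-1},{"twist":[0,0,0],"xyz":[0.002,0,0],"claw":-1},{"twist":[0,0,0],"xyz":[0,0,0],"claw":-1},{"twist":[0,0,0],"xyz":[0,0,0],"claw":-1}]'
python3 -c "
from h import *
s=read_state();t=s['tool_pos'];print(t,s['ft_force']);go([.4561,-.3102,.080],10.5)
p=get_image('side');x0,y0,x1,y1=(290,120,490,270)
cv2.imwrite('pics/b2.png',cv2.resize(p['color'][y0:y1,x0:x1,::-1],None,fx=4,fy=4,interpolation=cv2.INTER_CUBIC))"
```

```text
t: 23.45
tool_pos: [0.4558, -0.3106, 0.0816]
orientation: [0.704, -0.065, 0.704, 0.065]
ft_force: [-0.4, -0.4, -0.6]
opening: 0.0225
[ 0.45580374 -0.31060591  0.08160772] [-0.38956944 -0.4041316  -0.61638521]
turn [0.02 0.01 0.01] shift before turn [0.0016 0.0003 0.0004] shift after turn [0.0016 0.0003 0.0004] world d [ 0.0003  0.0004 -0.0016]
```

View pics/b2.png

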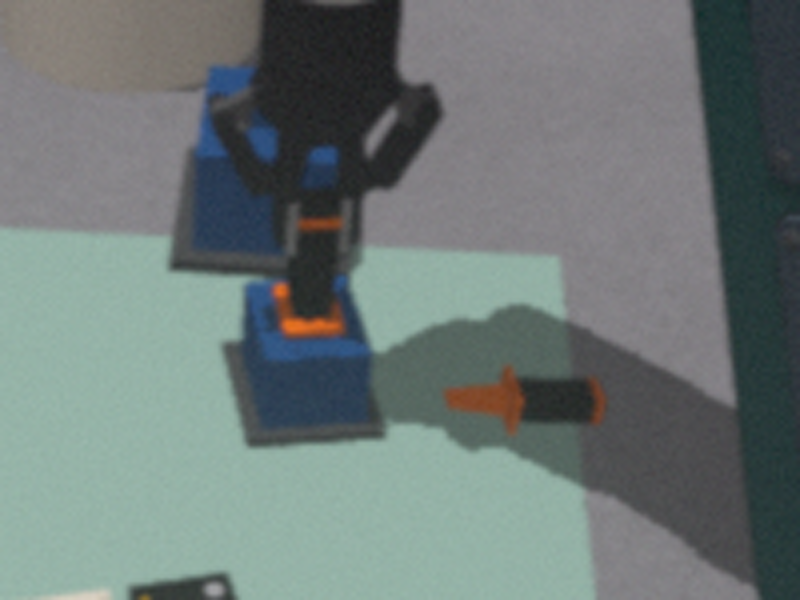

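Nearly seated. I'll lower the last 1.6 mm while watching the force.

```bash
python3 -m crank '[{"twist":[0,0,0],"xyz":[0.001,0,0],"claw":-1},{"twist":[0,0,0],"xyz":[0.001,0,0],"claw":-1},{"twist":[0,0,0],"xyz":[0,0,0],"claw":-1},{"twist":[0,0,0],"xyz":[0,0,0],"claw":-1}]'
```

```text
t: 24.0
tool_pos: [0.4558, -0.3106, 0.0799]
orientation: [0.704, -0.065, 0.704, 0.065]
ft_force: [-1.7, 1.7, 6.9]
opening: 0.0223
```

```bash
python3 -m crank '[{"twist":[0,0,0],"xyz":[0,0,0],"claw":-0.2},{"twist":[0,0,0],"xyz":[0,0,0],"claw":0.2},{"twist":[0,0,0],"xyz":[0,0,0],"claw":1},{"twist":[0,0,0],"xyz":[0,0,0],"claw":1},{"twist":[0,0,0],"xyz":[0,0,0],"claw":1},{"twist":[0,0,0],"xyz":[0,0,0],"claw":1},{"twist":[0,0,0],"xyz":[0,0,0],"claw":1}]'
python3 -m crank '[{"twist":[0,0,0],"xyz":[-0.02,0,0],"claw":1},{"twist":[0,0,0],"xyz":[-0.04,0,0],"claw":1},{"twist":[0,0,0],"xyz":[-0.05,0,0],"claw":1},{"twist":[0,0,0],"xyz":[0,0,-0.05],"claw":1},{"twist":[0,0,0],"xyz":[0,0,-0.05],"claw":1},{"twist":[0,0,0],"xyz":[0,0,-0.05],"claw":1},{"twist":[0,0,0],"xyz":[0,0,0],"claw":1},{"twist":[0,0,0],"xyz":[0,0,0],"claw":1}]'
python3 - <<'E'
from h import *
for n in("top","side"):
    p=get_image(n);W=cloud(p);save(p,n+"_end.png")
    for lab,a,b in (("hand",.128,.15),("flange",.0605,.072),("block",.053,.0605)):
        m=(abs(W[...,0]-.45)<.06)&(abs(W[...,1]+.31)<.06)&(W[...,2]>a)&(W[...,2]<b);P=W[m]
        if len(P)>5: print(n,lab,len(P),np.median(P[:,2]).round(4),[np.round(v,4) for v in cv2.minAreaRect(P[:,:2].astype(np.float32))])
    for th in ("tube_rack","well_plate","reagent"):
        print(th,[np.round(d["location"],1) for d in spot_point(p,th)][:1])
E
```

```text
t: 24.88
tool_pos: [0.4557, -0.3105, 0.0794]
orientation: [0.704, -0.065, 0.704, 0.065]
ft_force: [-0.2, 0.0, 0.6]
opening: 0.0857
t: 25.88
tool_pos: [0.3085, -0.3381, 0.1896]
orientation: [0.704, -0.065, 0.704, 0.065]
ft_force: [0.7, 0.6, 0.2]
opening: 0.0855
top hand 234 0.1385 [array([ 0.4562, -0.3109]), array([0.0251, 0.0332]), np.float64(10.6679)]
top flange 337 0.0628 [array([ 0.4566, -0.3096]), array([0.0628, 0.078 ]), np.float64(11.3663)]
top block 523 0.0587 [array([ 0.4565, -0.3106]), array([0.0638, 0.0808]), np.float64(11.9229)]
tube_rack [array([150. , 292.2])]
well_plate [array([176.8, 166.7])]
reagent [array([385.4, 165.9])]
side hand 115 0.1361 [array([ 0.4559, -0.3115]), array([0.0253, 0.0354]), np.float64(13.8286)]
side flange 123 0.0638 [array([ 0.4553, -0.3063]), array([0.0618, 0.0784]), np.float64(8.8901)]
side block 349 0.0575 [array([ 0.4562, -0.3115]), array([0.0644, 0.0898]), np.float64(12.3754)]
tube_rack [array([358. , 447.8])]
well_plate [array([192.8, 409.7])]
reagent [array([238.8, 235.5])]
```

View pics/side_end.png

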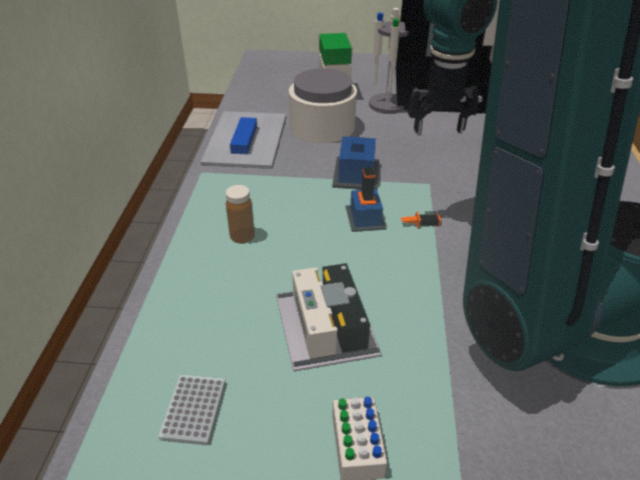

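View pics/top_end.png

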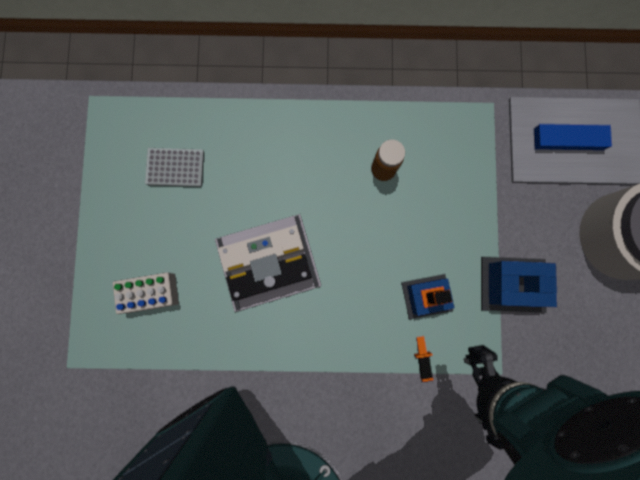

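The wedge stands upright in the small stand at top (433,297) and side (368,185). Its handle height is the same as at the start. The housing is evenly open and the bystanders are where they were.

```bash
python3 -c "
from plant import *
print(finish_job())"
```

```text
the job is handed in; nothing more can be done
None
```

The housing is parted at both ends, and the wedge is back upright in its small blue stand, released. I handed the job in at about 26 s.

- **Pushes:** I alternated between the ends: notch b to about 28.5 mm depth, a to 38, b to 47, a to 47.5. By the given depth-to-opening figures, neither end should have been more than about 4 mm ahead. The push force stayed around 11–13 N whenever I read it.
- **Opening:** In the top picture after the last push, both ends measured about 9–10 mm open and within 1 mm of each other. Edge blur makes that good to about 1 mm. The depths predict about 9 mm at each end.
- **Wedge in the stand:** The handle top is at 138.5 mm in the top view and 136.1 mm in the side view, within 0.2 mm of the start. I take that as fully seated.
- **Bystanders:** The rack, well plate and jar look unmoved. The networks' positions for them differ by up to about 4 pixels from the start, within their scatter.

Two readings disagreed. The fingertips looked 15–20 mm higher in the pictures than the stated tool geometry. I gripped 14 mm lower than planned to allow for it, and the grip held without visible slip. The network's first wedge_grip position was about 5 pixels off, so I used the depth data instead.

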